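# Bolt the jig gate shut

## Task

Swing the little gate of the wooden assembly jig shut, slide the spring-loaded barrel bolt across through the eye of the gate until its handle stands at the notch in the side of its guide, and turn the handle fully down into that notch so that the bolt stays across when you let go. Find the notch gently by feel, without forcing the handle against the steel guide, and leave the block in the jig and the other things on the bench where they are.

Things in the scene. Friction and masses are not known exactly. Their poses are not given: they have to be found in the camera images.
- jig: Fixed wooden assembly jig, plywood base 175 x 375 x 18 mm. Origin on the worktop, below the bolt's centre line. +y: along the bolt, the way it is shot towards the gate; +x: from gate to rear fence; z up. 'Jig' coordinates here are in this frame, mm. Board x -75..100, y -195..180; rear fence x 74..94, top z 48; post behind the gate's free end x 14..28, y 9..31, top z 68.
- bolt_line (a point): Point on the bolt's centre line, jig x 0, y -83, z 65; fixed. The rod lies along jig y in a steel guide on a wooden plinth (top z 50, x -18..18, y -157..-7). Guide: x -13..13, z 50..87, 108 mm long, with a slot 11 mm wide along its top for the handle stem (3.5 mm of play each way at the knob). Some 21 mm before its gate end an 11 mm wide notch is cut through its jig -x side.
- gate_hinge (a point): The gate's vertical hinge axis at jig x -6, y 148, z 55. Just beyond it stands the wooden hinge post, y 151..177, top z 88.
- gate (a joint): Swing of the gate, rad: 0 = shut against its stop, in line with the bolt; grows as the free end swings towards jig -x; starts at 0.3 to 0.65. Stiff hinge, about 1 N at the free end; it stays where it is left.
- gate_front (a point): Point on the front (jig -x) face of the light wooden gate, 85 mm from the hinge axis, z 55. Gate 27 mm thick, front face 7.5 mm in front of the hinge axis, z 22..82, its wooden face 8 to 112 mm from the hinge; then, flush, a steel eye to 138 mm, 34 high, opening 15 wide and 21 high. The bolt's round tip enters it from 20 mm of travel on, if the gate is shut.
- bolt (a joint): Travel of the barrel bolt (dark steel rod, 10 mm) along jig +y, m: 0 = drawn back. A spring pushes it back, 3 N at 0 to 6 N at home, friction 1 N; let go with handle up, it flies back. Its own stop is at 0.068, past the notch. The stem stands in the middle of the notch somewhere between 0.042 and 0.063: the guide is screwed on with play and its place is not measured, so feel for the notch.
- handle (a joint): Turn of the bolt's handle about the rod, rad: 0 = upright in the slot, grows towards jig -x, 1.56 = level, fully down in the notch; starts within 0.06 of upright. Friction 0.05 N m; stays put. Only within 1.5 mm of the notch's middle can the stem go down; elsewhere the guide's wall stops it at about 0.07 rad, the stem bearing with 2.3 times the push at the knob: over 10 N there is rough.
- knob (a point): Centre of the handle's ball knob (dark steel, 18 mm across, on an 8 mm square stem), 50 mm from the rod's centre line: jig x 0, y -83 + travel, z 115 with the handle upright; x -50, z 65 with it level. Clear on both sides along jig y, so it can be pinched from above along y and turns between the fingers as it is led down.
- pad_4: Loose wooden block 48 x 75 x 30 mm lying in the jig between gate and rear fence: leave alone. Origin: centre of its underside.
- sanding_block: Loose sanding block 63 x 119 x 36 mm beside the jig at its bolt end: leave alone. Origin: centre of its underside.
- wedge_2: Loose wooden wedge 34 x 120 x 24 mm beside the jig at its hinge end: leave alone. Origin: centre of its underside.
- pencil_flat: Loose flat pencil, 174 mm long, behind the jig's rear side: leave alone. Origin: centre of its underside.
- right_bar (a point): Point on a solid aluminium clamp bar, 24 mm wide, that bridges the whole bench along world x at this y, from 134 to 183 mm above the top, to the right of the jig (fixed): keep arm and gripper clear of it.
- left_bar (a point): Point on the second such bar, same size and height, to the left of the jig (fixed).

How it is judged (in metres and radians):
On the way, in this order (a step that is already met when the one before it is completed fails the run):
1. the gate is shut (value of joint gate below 0.03 rad), for 0.1 s.
2. the bolt is across, through the eye of the shut gate, its handle still up (value of joint bolt above 0.036 m and value of joint gate below 0.03 rad and value of joint handle below 0.5 rad), for 0.1 s.
3. the handle is down in the notch (value of joint handle above 1.3 rad and value of joint bolt above 0.036 m), for 0.1 s.
At the end, for the whole second after the job is handed in: Gate joint under 0.03 rad, bolt travel over 0.036 m, handle turned over 1.3 rad down in its notch, bolt at rest. On the way the handle's stem never bears on anything with over 30 N and none of the four loose things moves by more than 25 mm (all of step 3 and value of joint gate below 0.03 rad and velocity of joint bolt between -0.01 and 0.01 m/s); the robot touches nothing.
It fails at once if the handle's stem is forced against the guide with more than 30 N (contact force between handle_c0 and anything else above 30 N).
It fails at once if a bystander is disturbed (distance of any of pad_4, sanding_block, wedge_2, pencil_flat from where it was at the start of the episode above 0.025 m).
It also fails if it takes over 72 s, if anything falls off the work surface, if the arm or the gripper's body presses on something with over 40 N, if the wrist force passes 120 N, or if a joint passes its speed limit or range.

## Robot

A 7-joint arm with a two-finger parallel gripper is mounted at the origin on a cart in front of the work surface, level with it; the furniture and walls round the work are solid. World frame = base frame: x ahead of the robot, y to its left, z up, the work surface at z = 0. Lengths are in m, angles in degrees, forces in N, time in s.
With the tool pointing down it reaches from about 0.35 to 0.9 m from the base axis. Payload 19.9 kg.
Tool frame: the origin (TCP) lies on the centre line of the jaws, within the pads' length; the fingertips stand 25 mm ahead of it and the grasp point (between the pads) lies 6 mm ahead of it (robot.tip_reach is the distance from the TCP to the fingertips, in m); x points along the fingers, z is the direction in which the jaws open and shut, and the axes are right-handed (so a half turn about x gives the same grasp; the last joint's range is limited). The gripper opens to 94 mm and grips with 3 to 60 N. Pads are 16 mm wide; open, the fingers measure 119 mm over their backs; the gripper's body (75 mm by 177 mm) begins 78 mm behind the grasp point.
Start: joints at [70.445, 23.915, -0.59, 92.452, 0.269, 63.638, -3.037], TCP at [0.185, -0.597, 0.23] pointing down, gripper open.
Joint ranges: [-161.28, 161.28], [-22.2, 115.67], [-73.04, 71.86], [3.21, 147.25], [-68.34, 248.33], [10.77, 114.83], [-161.83, 161.83]. Speed limits (degrees/s): [108.29, 108.29, 136.94, 136.94, 172.46, 172.46, 172.46].

## Interface

Orientations are given as a 3x3 rotation matrix whose columns are the frame's x, y, z axes.
In Python, from bench import robot gives the robot as it stands. The module is installed in compiled form; this text tells all that it offers.
- The arm moves only by the shell command python3 -m pendant 'ROWS' [FORCE]. ROWS is JSON, a list of rows, each a list of 7 numbers: the shift along the tool's x, y, z in mm, then the turn, a rotation vector about the tool's x, y, z in degrees, then the opening, from 0 (shut) to 1 (fully open). A call has 1 to 10 rows; each row shifts and turns the commanded pose from where the row before left it, along the tool's axes as they then stand; what a row does not reach is not made up. A row lasts 1/12 s, in which the tool goes at most 41.7 mm and 7.16 degrees, less where a joint would pass 70% of its speed; a pose out of reach is approached as far as the arm can. A call is refused whole if a number of a shift passes 41.7 or a number of a turn 7.16, either way. A call with a gripper value outside its range is refused whole. The fingers move at their own pace and stop on an object; FORCE is the grip in N (left out, the last holds). Time passes only in rows, so rows that do not move let the fingers close. It gives the time, the measured TCP pose, the force and the opening at its end, in the units of the state.
- robot.observe(): the state, without advancing time (a new reading comes with each control period).
- robot.read_camera(name): name is "side" or "top"; returns (picture, depth): 384x512x3 uint8, red, green, blue; 384x512 float32, m along the optical axis (not along the pixel's ray), 0 where there is no reading.
- robot.get_calibration(name): a dict with "fx", "fy", "cx", "cy" (pixels), "extrinsics" (4x4, takes a point from camera to world coordinates). Camera axes: x right, y up, looking along -z (the intrinsics and any distortion apply to the point x, -y, -z); pixel columns grow to the right and rows downward; lengths in m; the calibration is good to about 2 mm. A picture is of the moment at which its call begins. get_calibration takes no time and is no camera call.
- robot.finish_job(): hands the job in, once; it reports no verdict.
The state is a dict: "time": time; "q": joint angles; "dq": joint speeds; "joint_torque": joint torques, N m; "position": TCP position; "orientation": TCP orientation; "force": force on the tool from outside, world axes, zero at the start; "torque": the same for the moment, N m; "grip_width": opening from 0.0 (shut) to 1.0 (fully open).
Only numpy, scipy, OpenCV 4.12 (cv2) and the standard library are available. Lean on these libraries where they do the work, as an engineer would, in place of code of your own. Each camera call takes 0.05 s, during which the arm holds its last target.

## Working session

There is one attempt and no reset: what is moved stays moved. The work goes in short steps, Python scripts to look and compute and a shell command to move; the robot and the scene stay as the last step left them, time stands still between calls to the robot, and variables do not carry over. Pictures are saved under pics/ and viewed, and the job is handed in when it is done.

```bash
mkdir -p pics
python3 - <<'E'
from bench import robot
import cv2,numpy as np
s=robot.observe()
for k,v in s.items(): print(k,np.round(v,3).tolist())
for n in("top","side"):
    p,d=robot.read_camera(n); cv2.imwrite(f"pics/{n}0.png",p[:,:,::-1]); np.save(f"pics/{n}0.npy",d)
    c=robot.get_calibration(n); print(n,{k:np.round(v,3).tolist() for k,v in c.items()})
E
```

```text
time 0.0
q [70.446, 23.948, -0.59, 92.486, 0.269, 63.64, -3.037]
dq [0.023, -0.026, 0.053, 0.0, -0.042, 0.037, -0.06]
joint_torque [0.0, -85.125, 0.639, -42.598, -0.049, 0.019, 0.0]
position [0.184, -0.597, 0.23]
orientation [[-0.0, 0.955, 0.295], [0.001, 0.295, -0.955], [-1.0, -0.0, -0.001]]
force [0.601, -0.189, -0.232]
torque [-0.006, 0.012, -0.024]
grip_width 1.0
top {'fx': 459.054, 'fy': 459.054, 'cx': 254.29, 'cy': 190.352, 'extrinsics': [[0.003, 0.994, -0.106, 0.528], [-1.0, 0.003, 0.004, 0.137], [0.005, 0.106, 0.994, 1.219], [0.0, 0.0, 0.0, 1.0]]}
side {'fx': 486.563, 'fy': 486.563, 'cx': 256.633, 'cy': 200.48, 'extrinsics': [[-0.992, 0.07, -0.101, 0.501], [-0.123, -0.516, 0.848, 1.248], [0.007, 0.854, 0.52, 0.787], [0.0, 0.0, 0.0, 1.0]]}
```

View pics/top0.png

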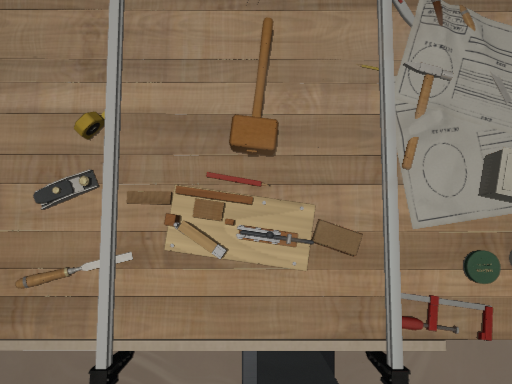

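View pics/side0.png

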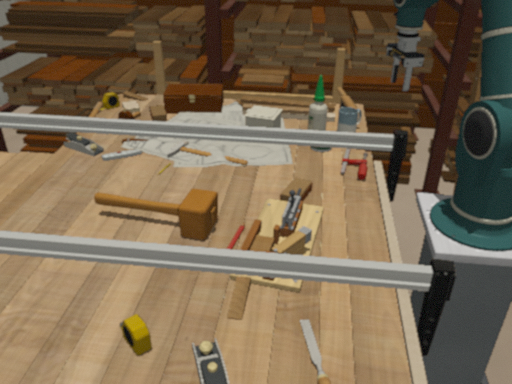

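Run:
```python
import cv2
a=cv2.imread("pics/top0.png")[160:290,120:375]
cv2.imwrite("pics/crop0.png",cv2.resize(a,None,fx=3.1,fy=3.1,interpolation=cv2.INTER_CUBIC))
a=cv2.imread("pics/side0.png")[170:330,200:350]
cv2.imwrite("pics/crops0.png",cv2.resize(a,None,fx=3.7,fy=3.7,interpolation=cv2.INTER_CUBIC))
```

```text
(no output)
```

View pics/crop0.png

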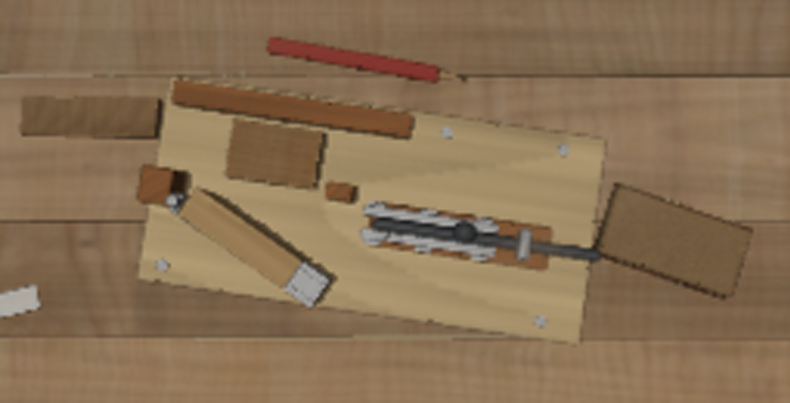

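View pics/crops0.png

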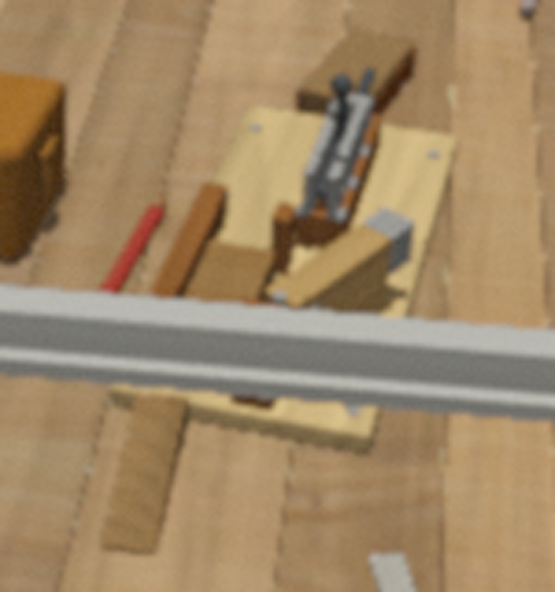

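```bash
cat > h.py <<'E'
import numpy as np,cv2
from bench import robot
def pix2w(name,uv,z):
    c=robot.get_calibration(name);E=np.array(c["extrinsics"])
    d=np.array([(uv[0]-c["cx"])/c["fx"],-(uv[1]-c["cy"])/c["fy"],-1.])
    d=E[:3,:3]@d;o=E[:3,3];return o+d*(z-o[2])/d[2]
def w2pix(name,p):
    c=robot.get_calibration(name);E=np.array(c["extrinsics"])
    q=E[:3,:3].T@(np.asarray(p)-E[:3,3]);return np.array([c["cx"]+c["fx"]*q[0]/-q[2],c["cy"]-c["fy"]*q[1]/-q[2]])
try:
    J=np.load("jig.npy") # x,y,th
except Exception: J=None
def R2(t): return np.array([[np.cos(t),-np.sin(t)],[np.sin(t),np.cos(t)]])
def j2w(p):
    p=np.asarray(p,float)/1000; return np.r_[J[:2]+R2(J[2])@p[:2],p[2]]
def w2j(p):
    p=np.asarray(p,float); return np.r_[R2(J[2]).T@(p[:2]-J[:2]),p[2]]*1000
E
python3 - <<'E'
from h import *
from scipy.optimize import least_squares
C=lambda u,v:(u/3.1+120-.3,v/3.1+160-.3)
pts=[(C(173,76),(100,180,18)),(C(606,141),(100,-195,18)),(C(578,343),(-75,-195,18)),(C(138,279),(-75,180,18)),(C(465,232),(0,-83,118)),(C(341,192),(21,20,68))]
W=np.array([pix2w("top",u,p[2]/1000)[:2] for u,p in pts]);P=np.array([p[:2] for _,p in pts])/1000
f=lambda x:(x[:2]+P@R2(x[2]).T-W).ravel()
r=least_squares(f,[.4,0,0]);print(r.x,np.degrees(r.x[2]));print((r.fun.reshape(-1,2)*1000).round(1))
np.save("jig.npy",r.x)
import h;h.J=r.x
print("hinge",w2j(pix2w("top",C(176,202),.082)))
for n,u,z in (("eye end top",C(322,270),.072),("eye corner front",C(300,303),.072),("gate wood hinge rear",C(200,188),.082)):print(n,w2j(pix2w("top",u,z)).round(1))
print("knob w",j2w([0,-83,115]),"bars",pix2w("top",(391,240),.183),pix2w("top",(108,240),.183))
for k,u,z in(("rbarL",(385,240),.183),("lbarR",(115,240),.183)):print(k,pix2w("top",u,z))
for n,p in(("sand",(678,240,.036)),("wedge",(90,116,.024))):print(n,w2j(pix2w("top",C(*p[:2]),p[2])))
print("side proj knob",w2pix("side",j2w([0,-83,115])))
E
```

```text
[ 0.54863664  0.17735878 -0.14332014] -8.2116390065296
[[ 1.8  1.9]
 [ 2.4 -1.9]
 [-1.9 -2.1]
 [-0.3  1.2]
 [-2.5  0. ]
 [ 0.6  0.8]]
hinge [ -6.88060526 147.19007385  82.        ]
eye end top [-43.4  24.6  72. ]
eye corner front [-71.8  37.9  72. ]
gate wood hinge rear [  6.9 130.1  82. ]
knob w [0.53678175 0.09520976 0.115     ] bars [ 0.52718586 -0.17495826  0.183     ] [0.5255038  0.46002858 0.183     ]
rbarL [ 0.5271501  -0.16145795  0.183     ]
lbarR [0.52554529 0.44436589 0.183     ]
sand [  22.9180454  -261.05806864   36.        ]
wedge [ 54.28008202 240.28526241  24.        ]
side proj knob [293.44558854 191.95911341]
```

```bash
python3 -m pendant '[[-25,0,0,0,0,0,1],[-25,0,0,0,0,0,1],[0,27,-24,0,0,0,1],[0,27,-24,0,0,0,1],[0,27,-24,0,0,0,1],[0,27,-24,0,0,0,1],[0,27,-24,0,0,0,1],[0,27,-24,0,0,0,1],[0,27,-24,0,0,0,1],[0,27,-24,0,0,0,1]]' 15
```

```text
time: 0.93
position: [0.3347, -0.3482, 0.2803]
orientation: [[-0.0, 0.955, 0.295], [0.0, 0.295, -0.955], [-1.0, -0.0, -0.0]]
force: [1.0, -0.5, 0.2]
grip_width: 1.004
```

```bash
python3 -m pendant '[[0,27,-24,6.35,0,0,0],[0,27,-24,6.35,0,0,0],[0,0,0,6.35,0,0,0],[0,0,0,6.35,0,0,0],[0,0,0,0,0,0,0]]'
cat >> h.py <<'E'
def st():
    s=robot.observe();R=np.array(s["orientation"])
    print("t",round(s["time"],2),"jig",w2j(s["position"]).round(1),"F tool",(R.T@s["force"]).round(2),"yawerr",round(np.degrees(np.arctan2(R[1,2],R[0,2])-(J[2]-np.pi/2)),2),"axis",R[:,0].round(3),"grip",round(s["grip_width"],3))
E
python3 -c "from h import *;st()"
```

```text
time: 1.35
position: [0.3725, -0.2935, 0.2803]
orientation: [[-0.0, 0.991, -0.134], [0.0, -0.134, -0.991], [-1.0, -0.0, -0.0]]
force: [-0.5, -0.4, -0.8]
grip_width: 0.685
t 1.35 jig [-107.1 -491.2  280.3] F tool [ 0.84 -0.44  0.44] yawerr 0.5 axis [-0.  0. -1.] grip 0.685
```

```bash
python3 -m pendant '[[0,0,-36,0.5,0,0,0],[0,0,-36,0,0,0,0],[0,0,-36,0,0,0,0],[0,0,-36,0,0,0,0],[0,0,-36,0,0,0,0],[0,0,-36,0,0,0,0],[0,0,-36,0,0,0,0],[0,0,-36,0,0,0,0],[0,0,-36,0,0,0,0],[0,0,-36,0,0,0,0]]' >/dev/null; python3 -m pendant '[[0,0,-36,0,0,0,0],[0,0,-36,0,0,0,0],[0,0,-36,0,0,0,0],[0,0,-36,0,0,0,0],[0,0,0,0,0,0,0]]'
python3 -c "from h import *;st()"
```

```text
time: 2.6
position: [0.4412, 0.2109, 0.2805]
orientation: [[-0.0, 0.992, -0.128], [0.003, -0.128, -0.992], [-1.0, -0.001, -0.003]]
force: [-0.6, 0.1, -1.4]
grip_width: 0.008
t 2.6 jig [-111.1   17.9  280.5] F tool [ 1.44 -0.57 -0.07] yawerr 0.83 axis [-0.     0.003 -1.   ] grip 0.008
```

```bash
python3 -m pendant '[[0,0,-38,0,0,0,0],[35,0,0,0,0,0,0],[35,0,0,0,0,0,0],[35,0,0,0,0,0,0],[35,0,0,0,0,0,0],[35,0,0,0,0,0,0],[35,0,0,0,0,0,0],[0,0,0,0,0,0,0]]'
python3 - <<'E'
from h import *
st()
p,d=robot.read_camera("top");cv2.imwrite("pics/t1.png",cv2.resize(p[160:290,120:375,::-1],None,fx=3.1,fy=3.1,interpolation=cv2.INTER_CUBIC))
E
```

```text
time: 3.27
position: [0.4442, 0.2409, 0.0652]
orientation: [[-0.008, 0.991, -0.135], [-0.003, -0.135, -0.991], [-1.0, -0.007, 0.004]]
force: [-1.2, -1.1, -0.7]
grip_width: 0.002
t 3.27 jig [-112.5   48.    65.2] F tool [ 0.73 -1.05  1.24] yawerr 0.47 axis [-0.008 -0.003 -1.   ] grip 0.002
```

View pics/t1.png

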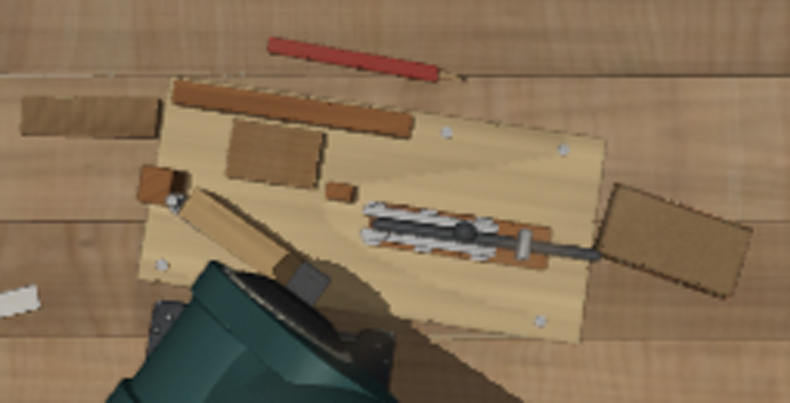

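```bash
python3 -m pendant '[[0,15,0,0,0,0,0],[0,10,0,0,0,0,0],[0,10,0,0,0,0,0],[0,10,0,0,0,0,0],[0,10,0,0,0,0,0],[0,10,0,0,0,0,0],[0,10,0,0,0,0,0]]'
python3 -c "from h import *;st()"
```

```text
time: 3.9
position: [0.5221, 0.2323, 0.0707]
orientation: [[0.0, 0.99, -0.138], [-0.0, -0.138, -0.99], [-1.0, 0.0, -0.0]]
force: [-1.4, -0.4, -0.3]
grip_width: 0.011
t 3.9 jig [-34.1  50.6  70.7] F tool [ 0.32 -1.38  0.55] yawerr 0.28 axis [ 0. -0. -1.] grip 0.011
```

```bash
for i in 1 2 3; do python3 -m pendant '[[0,3,0,0,0,0,0],[0,0,0,0,0,0,0]]'>/dev/null
python3 -c "from h import *;st()"; done
```

```text
t 4.07 jig [-31.2  50.7  70.4] F tool [ 0.22 -0.37 -0.05] yawerr 0.23 axis [ 0.  0. -1.] grip 0.006
t 4.23 jig [-29.   50.9  70.5] F tool [-0.41 -0.51 -0.83] yawerr 0.29 axis [-0.  0. -1.] grip 0.005
t 4.4 jig [-25.9  50.8  70.5] F tool [ 0.02 -0.9   0.56] yawerr 0.28 axis [ 0.  0. -1.] grip 0.008
```

```bash
for i in 1 2 3; do python3 -m pendant '[[0,2,0,0,0,0,0],[0,0,0,0,0,0,0]]'>/dev/null
python3 -c "from h import *;st()"; done
```

```text
t 4.57 jig [-23.9  50.8  70.5] F tool [-0.32  1.11 -0.75] yawerr 0.28 axis [ 0.  0. -1.] grip 0.004
t 4.73 jig [-22.1  50.8  70.5] F tool [ 0.3  -1.15  0.28] yawerr 0.28 axis [-0.  0. -1.] grip 0.001
t 4.9 jig [-21.8  50.8  70.3] F tool [ -8.2  -13.51   2.91] yawerr 0.32 axis [-0.003 -0.001 -1.   ] grip 0.003
```

```bash
python3 -m pendant '[[0,0,0,0,0,0,0],[0,-15,0,0,0,0,0],[0,-30,0,0,0,0,0],[-40,0,0,0,0,0,0],[-40,0,0,0,0,0,0],[-40,-40,0,0,0,0,0.43],[0,-40,0,0,0,0,0.43],[0,-40,0,0,0,0,0.43]]'
python3 - <<'E'
from h import *
st()
p,d=robot.read_camera("top");cv2.imwrite("pics/t2.png",cv2.resize(p[160:290,120:375,::-1],None,fx=3.1,fy=3.1,interpolation=cv2.INTER_CUBIC))
E
```

```text
time: 5.57
position: [0.3827, 0.2522, 0.1812]
orientation: [[0.003, 0.99, -0.139], [0.001, -0.139, -0.99], [-1.0, 0.003, -0.002]]
force: [-0.2, 1.0, 1.2]
grip_width: 0.181
t 5.57 jig [-174.9   50.4  181.2] F tool [-1.2  -0.37 -0.93] yawerr 0.21 axis [ 0.003  0.001 -1.   ] grip 0.181
```

View pics/t2.png

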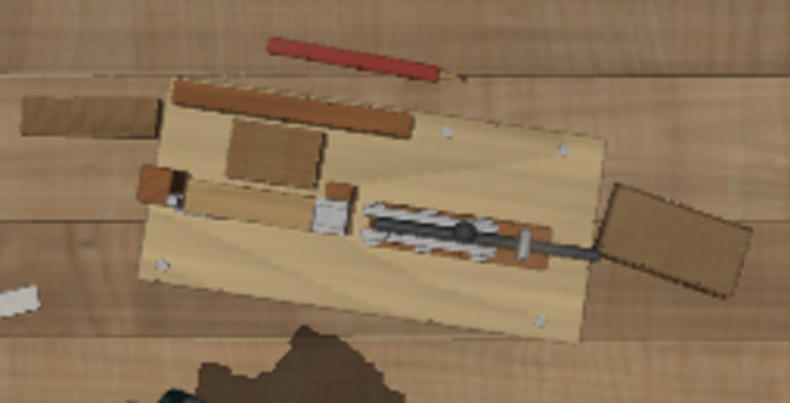

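```bash
python3 -m pendant '[[0,29,22,0.2,0,0,0.43],[0,29,22,0,0,0,0.43],[0,29,22,0,0,0,0.43],[0,29,22,0,0,0,0.43],[0,29,22,0,0,0,0.43],[0,30,22,0,0,0,0.43],[0,0,0,0,0,0,0.43],[0,0,0,0,0,0,0.43]]'
python3 -c "
from h import *;st()
p,d=robot.read_camera('side');cv2.imwrite('pics/s3.png',cv2.resize(p[110:270,220:380,::-1],None,fx=3.7,fy=3.7,interpolation=cv2.INTER_CUBIC))"
```

```text
time: 6.28
position: [0.5387, 0.0949, 0.1795]
orientation: [[-0.0, 0.99, -0.144], [0.0, -0.144, -0.99], [-1.0, -0.0, -0.0]]
force: [-0.7, 1.1, 0.1]
grip_width: 0.429
t 6.28 jig [  1.9 -83.1 179.5] F tool [-0.14 -0.85 -0.98] yawerr -0.1 axis [-0.  0. -1.] grip 0.429
```

View pics/s3.png

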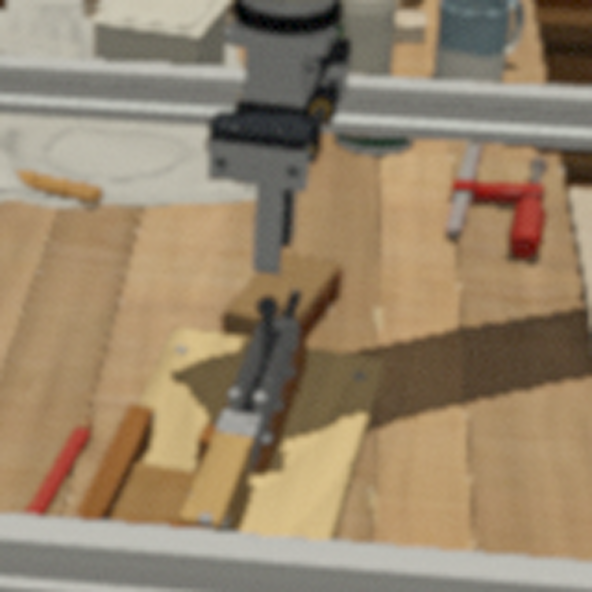

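```bash
python3 -m pendant '[[20,0,0,0,0,0,0.43],[12,0,0,0,0,0,0.43],[0,0,0,0,0,0,0.43]]';python3 -m pendant '[[13,0,0,0,0,0,0.43],[12,0,0,0,0,0,0.43],[0,0,0,0,0,0,0.43]]'
python3 -c "from h import *;st()"
```

```text
time: 6.58
position: [0.536, 0.097, 0.1458]
orientation: [[-0.003, 0.99, -0.14], [-0.0, -0.14, -0.99], [-1.0, -0.003, 0.001]]
force: [-0.6, -0.0, -0.1]
grip_width: 0.43
time: 6.83
position: [0.5366, 0.0964, 0.1208]
orientation: [[-0.003, 0.99, -0.141], [-0.0, -0.141, -0.99], [-1.0, -0.003, 0.001]]
force: [0.5, -0.5, -0.4]
grip_width: 0.428
t 6.83 jig [ -0.3 -81.9 120.8] F tool [0.38 0.61 0.42] yawerr 0.1 axis [-0.003 -0.    -1.   ] grip 0.428
```

Free around the knob. Close with a modest grip.

```bash
for i in 1 2 3; do python3 -m pendant '[[0,0,0,0,0,0,0.1],[0,0,0,0,0,0,0.1]]' 12 >/dev/null
python3 -c "from h import *;st()";done
```

```text
t 7.0 jig [  0.8 -81.4 123.2] F tool [ 0.52 -1.2  -0.27] yawerr 0.09 axis [ 0.  0. -1.] grip 0.324
t 7.17 jig [  1.  -80.8 123.5] F tool [  1.74  -0.6  -15.63] yawerr 0.09 axis [ 0.001  0.001 -1.   ] grip 0.183
t 7.33 jig [  1.  -80.3 123.5] F tool [ 1.9   0.08 -7.47] yawerr 0.13 axis [ 0.002  0.002 -1.   ] grip 0.178
```

```bash
python3 -m pendant '[[0,0,-3,0,0,0,0.1],[0,0,-4,0,0,0,0.1],[0,0,-4,0,0,0,0.1],[0,0,0,0,0,0,0.1]]' 20 >/dev/null
python3 -c "from h import *;st()";python3 -m pendant '[[0,0,-4,0,0,0,0.1],[0,0,-4,0,0,0,0.1],[0,0,-4,0,0,0,0.1],[0,0,-4,0,0,0,0.1],[0,0,0,0,0,0,0.1]]' >/dev/null
python3 -c "from h import *;st()"
```

```text
t 7.67 jig [  1.  -70.3 123.4] F tool [-5.88 -0.43  1.5 ] yawerr 0.09 axis [ 0.001 -0.    -1.   ] grip 0.174
t 8.08 jig [  1.1 -54.5 123.4] F tool [-5.91  0.04  3.73] yawerr 0.08 axis [ 0.001 -0.    -1.   ] grip 0.175
```

```bash
python3 -m pendant '[[0,0,-4,0,0,0,0.1],[0,0,-4,0,0,0,0.1],[0,0,-4,0,0,0,0.1],[0,0,0,0,0,0,0.1],[0,0,0,0,0,0,0.1]]' >/dev/null
python3 -c "from h import *;st();
p,d=robot.read_camera('side');cv2.imwrite('pics/s4.png',cv2.resize(p[110:270,220:380,::-1],None,fx=3.7,fy=3.7,interpolation=cv2.INTER_CUBIC))"
```

```text
t 8.5 jig [  1.2 -42.9 123.4] F tool [-7.12 -0.02  4.39] yawerr 0.06 axis [ 0.001 -0.001 -1.   ] grip 0.175
```

View pics/s4.png

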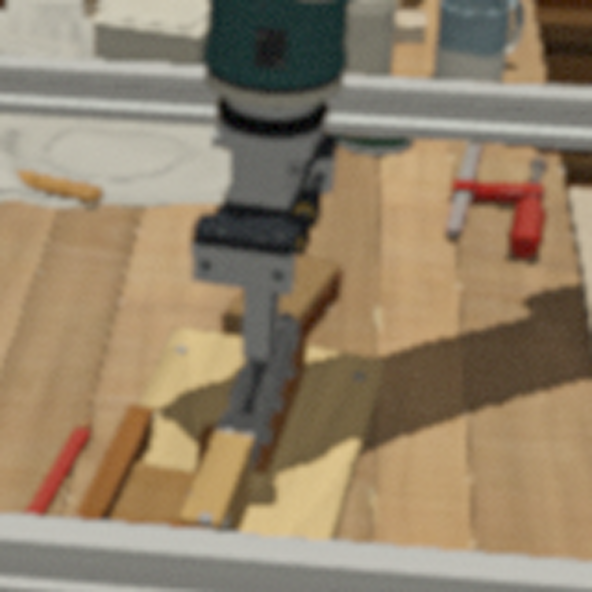

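```bash
python3 -m pendant '[[-0.8,0,-1.5,0,0,0,0.1],[0,0,0,0,0,0,0.1]]' >/dev/null
python3 -c "from h import *;st()"
for i in 1 2 3; do python3 -m pendant '[[0,-1,0,0,0,0,0.1],[0,0,0,0,0,0,0.1]]' >/dev/null
python3 -c "from h import *;st()";done
```

```text
t 8.72 jig [  0.7 -42.1 123.6] F tool [-0.    0.37  6.03] yawerr 0.04 axis [-0.001 -0.001 -1.   ] grip 0.174
t 8.88 jig [ -0.3 -42.  123.6] F tool [-0.3   0.96  4.87] yawerr 0.04 axis [-0.    -0.001 -1.   ] grip 0.177
t 9.05 jig [ -1.3 -42.1 123.6] F tool [ 1.22 -0.26  4.93] yawerr 0.04 axis [-0.    -0.001 -1.   ] grip 0.177
t 9.22 jig [ -2.2 -42.1 123.6] F tool [0.71 1.87 4.29] yawerr 0.03 axis [-0.    -0.001 -1.   ] grip 0.175
```

```bash
for i in 1 2 3; do python3 -m pendant '[[0,-0.5,0,0,0,0,0.1],[0,0,0,0,0,0,0.1]]' >/dev/null
python3 -c "from h import *;st()";done
```

```text
t 9.38 jig [ -2.7 -42.1 123.6] F tool [1.19 2.   4.73] yawerr 0.03 axis [-0.    -0.001 -1.   ] grip 0.175
t 9.55 jig [ -3.2 -42.1 123.6] F tool [1.34 2.17 5.49] yawerr 0.03 axis [-0.    -0.001 -1.   ] grip 0.175
t 9.72 jig [ -3.7 -42.1 123.6] F tool [1.16 1.36 4.91] yawerr 0.03 axis [-0.    -0.001 -1.   ] grip 0.171
```

```bash
for i in 1 2 3; do python3 -m pendant '[[0,-0.4,0,0,0,0,0.1],[0,0,0,0,0,0,0.1]]' >/dev/null
python3 -c "from h import *;st()";done
```

```text
t 9.88 jig [ -4.  -42.  123.6] F tool [0.63 1.73 5.48] yawerr 0.03 axis [-0.    -0.001 -1.   ] grip 0.177
t 10.05 jig [ -4.4 -42.  123.6] F tool [1.8  1.61 5.02] yawerr 0.04 axis [-0.    -0.001 -1.   ] grip 0.178
t 10.22 jig [ -4.9 -42.  123.6] F tool [1.4  1.73 4.65] yawerr 0.03 axis [-0.    -0.001 -1.   ] grip 0.176
```

```bash
for i in 1 2 3; do python3 -m pendant '[[0,-0.4,0,0,0,0,0.1],[0,0,0,0,0,0,0.1]]' >/dev/null
python3 -c "from h import *;st()";done
```

```text
t 10.38 jig [ -5.3 -42.  123.6] F tool [1.73 1.86 4.51] yawerr 0.03 axis [-0.    -0.001 -1.   ] grip 0.179
t 10.55 jig [ -5.6 -42.  123.6] F tool [2.69 2.26 4.15] yawerr 0.03 axis [-0.    -0.001 -1.   ] grip 0.173
t 10.72 jig [ -6.  -42.  123.6] F tool [2.34 2.94 4.51] yawerr 0.03 axis [-0.    -0.001 -1.   ] grip 0.176
```

```bash
for i in 1 2; do python3 -m pendant '[[0,-0.3,0,0,0,0,0.1],[0,0,0,0,0,0,0.1]]' >/dev/null
python3 -c "from h import *;st()";done
```

```text
t 10.88 jig [ -6.2 -42.  123.6] F tool [2.87 3.36 3.64] yawerr 0.03 axis [ 0.    -0.001 -1.   ] grip 0.175
t 11.05 jig [ -6.3 -42.1 123.6] F tool [2.96 4.6  4.44] yawerr 0.02 axis [ 0.    -0.001 -1.   ] grip 0.173
```

```bash
for i in 1 2 3 4; do python3 -m pendant '[[0,0,-1,0,0,0,0.1],[0,0,0,0,0,0,0.1]]' >/dev/null
python3 -c "from h import *;st()";done
```

```text
t 11.22 jig [ -6.3 -41.5 123.6] F tool [2.33 3.77 6.9 ] yawerr 0.0 axis [ 0.    -0.002 -1.   ] grip 0.176
t 11.38 jig [ -6.2 -40.6 123.6] F tool [2.23 4.16 7.6 ] yawerr -0.01 axis [ 0.    -0.002 -1.   ] grip 0.178
t 11.55 jig [ -6.2 -39.6 123.6] F tool [1.22 3.93 8.82] yawerr -0.0 axis [ 0.    -0.002 -1.   ] grip 0.174
t 11.72 jig [ -6.2 -38.7 123.6] F tool [1.66 3.77 8.46] yawerr -0.01 axis [ 0.    -0.002 -1.   ] grip 0.172
```

```bash
for i in 1 2 3 4 5; do python3 -m pendant '[[0,0,-0.9,0,0,0,0.1],[0,0,0,0,0,0,0.1]]' >/dev/null
python3 -c "from h import *;st()";done
```

```text
t 11.88 jig [ -6.3 -37.8 123.6] F tool [1.31 3.73 8.9 ] yawerr -0.01 axis [ 0.    -0.002 -1.   ] grip 0.177
t 12.05 jig [ -6.2 -36.9 123.6] F tool [2.26 4.03 9.01] yawerr -0.01 axis [ 0.    -0.002 -1.   ] grip 0.177
t 12.22 jig [ -6.2 -36.  123.6] F tool [1.96 3.71 7.81] yawerr -0.01 axis [ 0.    -0.002 -1.   ] grip 0.177
t 12.38 jig [ -6.2 -35.1 123.6] F tool [1.13 3.42 8.  ] yawerr -0.01 axis [ 0.    -0.002 -1.   ] grip 0.176
t 12.55 jig [ -6.3 -34.2 123.6] F tool [1.71 4.03 8.65] yawerr -0.01 axis [ 0.    -0.002 -1.   ] grip 0.174
```

```bash
for i in 1 2 3 4 5; do python3 -m pendant '[[0,0,-0.9,0,0,0,0.1],[0,0,0,0,0,0,0.1]]' >/dev/null
python3 -c "from h import *;st()";done
```

```text
t 12.72 jig [ -6.3 -33.3 123.6] F tool [1.72 4.56 7.96] yawerr -0.01 axis [ 0.    -0.002 -1.   ] grip 0.173
t 12.88 jig [ -6.2 -32.4 123.6] F tool [1.85 3.48 8.24] yawerr -0.01 axis [ 0.    -0.002 -1.   ] grip 0.176
t 13.05 jig [ -6.3 -31.4 123.6] F tool [1.18 3.94 7.98] yawerr -0.0 axis [ 0.    -0.002 -1.   ] grip 0.179
t 13.22 jig [ -6.3 -30.5 123.6] F tool [1.76 4.29 7.73] yawerr 0.0 axis [ 0.    -0.002 -1.   ] grip 0.177
t 13.38 jig [ -6.4 -29.5 123.6] F tool [1.64 3.12 6.71] yawerr 0.0 axis [ 0.    -0.002 -1.   ] grip 0.177
```

```bash
python3 -m pendant '[[0,0,0,0,0,0,0.1]]' >/dev/null;python3 -c "from h import *;st()"
for i in 1 2 ; do python3 -m pendant '[[0,0,-0.6,0,0,0,0.1],[0,0,0,0,0,0,0.1]]' >/dev/null
python3 -c "from h import *;st()";done
```

```text
t 13.47 jig [ -6.4 -29.5 123.6] F tool [1.44 4.23 6.96] yawerr 0.01 axis [ 0.    -0.002 -1.   ] grip 0.176
t 13.63 jig [ -6.4 -28.9 123.6] F tool [1.85 3.83 6.39] yawerr 0.0 axis [-0.    -0.002 -1.   ] grip 0.176
t 13.8 jig [ -6.5 -28.2 123.5] F tool [2.37 2.71 6.26] yawerr 0.01 axis [-0.    -0.001 -1.   ] grip 0.173
```

```bash
for i in 1 2 ; do python3 -m pendant '[[0,-0.4,0,0,0,0,0.1],[0,0,0,0,0,0,0.1]]' >/dev/null
python3 -c "from h import *;st()";done
```

```text
t 13.97 jig [ -6.8 -28.2 123.6] F tool [1.33 2.72 7.24] yawerr 0.01 axis [-0.    -0.001 -1.   ] grip 0.175
t 14.13 jig [ -7.2 -28.3 123.6] F tool [1.57 1.99 6.97] yawerr 0.01 axis [-0.    -0.001 -1.   ] grip 0.176
```

```bash
python3 -m pendant '[[0,0,-0.7,0,0,0,0.1],[0,0,0,0,0,0,0.1]]' 15 >/dev/null;python3 -c "from h import *;st()"
python3 -m pendant '[[0.4,-2.7,0,0,0,0,0.1],[0.4,-2.7,0,0,0,0,0.1],[0,0,0,0,0,0,0.1]]' >/dev/null;python3 -c "from h import *;st()"
```

```text
t 14.3 jig [ -7.6 -27.3 123.6] F tool [-1.11  0.85  6.06] yawerr 0.02 axis [-0.001 -0.001 -1.   ] grip 0.179
t 14.55 jig [-13.2 -27.1 122.8] F tool [-0.54 -0.71  4.31] yawerr 0.04 axis [-0.    -0.001 -1.   ] grip 0.177
```

Past the wall with no resistance: it is in the notch. Lead it down.

```bash
python3 -m pendant '[[0.6,-2.5,0,0,0,0,0.1],[0.6,-2.5,0,0,0,0,0.1],[0.9,-2.4,0,0,0,0,0.1],[0.9,-2.4,0,0,0,0,0.1],[0,0,0,0,0,0,0.1]]' >/dev/null;python3 -c "from h import *;st()"
python3 -m pendant '[[1.1,-2.2,0,0,0,0,0.1],[1.1,-2.3,0,0,0,0,0.1],[0,0,0,0,0,0,0.1]]' >/dev/null;python3 -c "from h import *;st()"
```

```text
t 14.97 jig [-23.2 -27.  119.8] F tool [-2.11 -1.01  4.86] yawerr 0.05 axis [-0.001 -0.001 -1.   ] grip 0.178
t 15.22 jig [-27.8 -27.  117.6] F tool [-3.01 -2.99  6.34] yawerr 0.05 axis [-0.001 -0.001 -1.   ] grip 0.169
```

```bash
python3 -m pendant '[[0.8,-2.3,0,0,0,0,0.1],[0.9,-2.3,0,0,0,0,0.1],[0,0,0,0,0,0,0.1]]' >/dev/null;python3 -c "from h import *;st()"
python3 -m pendant '[[1.4,-2.2,0,0,0,0,0.1],[1.4,-2.2,0,0,0,0,0.1],[0,0,0,0,0,0,0.1]]' >/dev/null;python3 -c "from h import *;st()"
```

```text
t 15.47 jig [-32.6 -27.  115.9] F tool [-5.05 -4.06  4.91] yawerr 0.06 axis [-0.001 -0.001 -1.   ] grip 0.137
t 15.72 jig [-37.1 -26.6 113. ] F tool [-0.83 -3.42  3.35] yawerr 0.08 axis [-0.001 -0.001 -1.   ] grip 0.099
```

```bash
python3 -c "
from h import *;st()
p,d=robot.read_camera('side');cv2.imwrite('pics/s5.png',cv2.resize(p[150:230,240:340,::-1],None,fx=7,fy=7,interpolation=cv2.INTER_CUBIC))
p,d=robot.read_camera('top');cv2.imwrite('pics/t5.png',cv2.resize(p[200:270,210:320,::-1],None,fx=7,fy=7,interpolation=cv2.INTER_CUBIC))"
```

```text
t 15.72 jig [-37.1 -26.6 113. ] F tool [-0.83 -3.42  3.35] yawerr 0.08 axis [-0.001 -0.001 -1.   ] grip 0.099
```

View pics/s5.png

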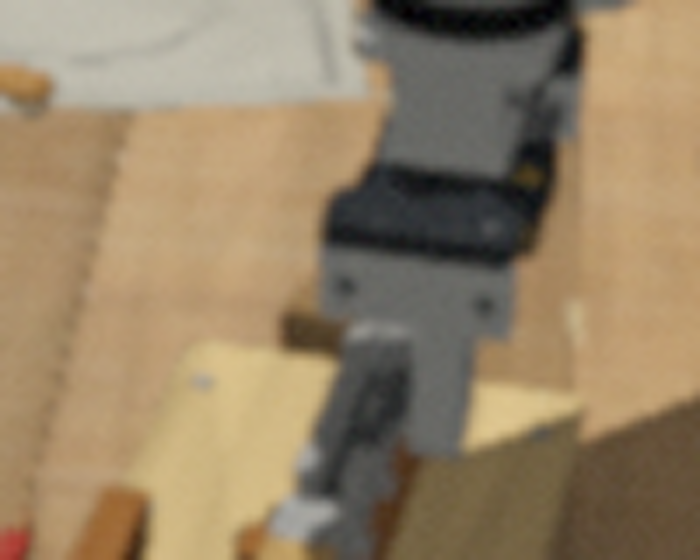

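View pics/t5.png

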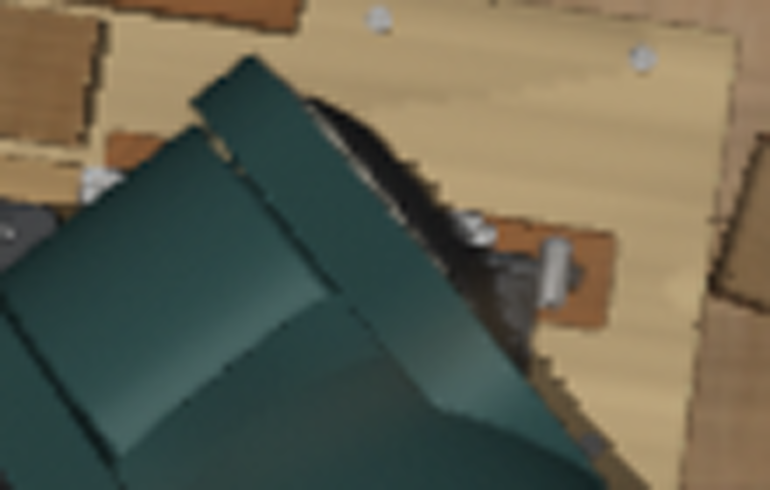

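```bash
python3 -c "
from h import *
for th in (0,.3,.45,.6,.75,.9):
  for x0 in(0,):
    p=[x0-50*np.sin(th),-30,65+50*np.cos(th)]
    print(th,((w2pix('side',j2w(p))-[240,150])*7).round())
print('TCP',((w2pix('side',robot.observe()['position'])-[240,150])*7).round(), 'tipnear',((w2pix('side',j2w([-37,-10,88]))-[240,150])*7).round())
p,d=robot.read_camera('side')
print((d[196:216,290:312]*1000).astype(int))
cv2.imwrite('pics/s6.png',cv2.resize(p[180:230,275:325,::-1],None,fx=12,fy=12,interpolation=cv2.INTER_CUBIC))
"
```

```text
0 [346. 362.]
0.3 [384. 373.]
0.45 [402. 381.]
0.6 [418. 392.]
0.75 [433. 405.]
0.9 [445. 419.]
TCP [440. 385.] tipnear [429. 464.]
[[1479 1476 1395 1390 1176 1174 1172 1175 1173 1173 1173 1172 1167 1167
  1168 1168 1169 1163 1166 1162 1165 1163]
 [1365 1364 1363 1391 1390 1384 1391 1385 1389 1248 1249 1174 1170 1173
  1167 1166 1171 1168 1167 1164 1159 1162]
 [1359 1360 1366 1394 1390 1385 1360 1358 1360 1247 1249 1245 1243 1247
  1249 1243 1248 1268 1531 1167 1168 1169]
 [1358 1358 1370 1389 1387 1384 1355 1353 1354 1250 1249 1249 1251 1250
  1249 1249 1254 1270 1520 1520 1531 1519]
 [1348 1356 1371 1395 1385 1383 1348 1351 1362 1252 1257 1253 1250 1254
  1248 1247 1256 1272 1519 1525 1516 1517]
 [1346 1356 1374 1379 1377 1342 1343 1347 1359 1254 1251 1253 1251 1250
  1254 1253 1260 1277 1515 1514 1507 1517]
 [1343 1356 1392 1370 1372 1344 1340 1284 1361 1255 1257 1254 1255 1255
  1251 1256 1260 1282 1508 1502 1504 1513]
 [1345 1365 1374 1367 1339 1282 1277 1278 1278 1255 1257 1260 1254 1252
  1254 1252 1264 1285 1503 1505 1504 1504]
 [1348 1367 1365 1368 1286 1277 1275 1273 1272 1
[... 632 characters left out ...]
438 1446]
 [1340 1337 1294 1291 1286 1286 1343 1369 1268 1266 1267 1268 1265 1267
  1266 1265 1290 1438 1438 1440 1434 1435]
 [1329 1300 1294 1290 1284 1329 1356 1366 1269 1271 1266 1267 1272 1270
  1265 1266 1286 1433 1433 1429 1426 1427]
 [1329 1294 1296 1292 1292 1331 1351 1369 1267 1272 1272 1268 1269 1265
  1269 1267 1292 1429 1423 1428 1421 1424]
 [1300 1296 1297 1298 1311 1334 1354 1366 1272 1274 1271 1272 1271 1265
  1269 1273 1423 1421 1419 1422 1420 1422]
 [1292 1289 1286 1308 1316 1345 1355 1361 1286 1281 1276 1277 1268 1271
  1270 1277 1411 1420 1422 1415 1415 1416]
 [1284 1287 1287 1310 1324 1340 1352 1356 1370 1385 1409 1409 1417 1409
  1281 1280 1418 1414 1411 1414 1408 1410]]
```

View pics/s6.png

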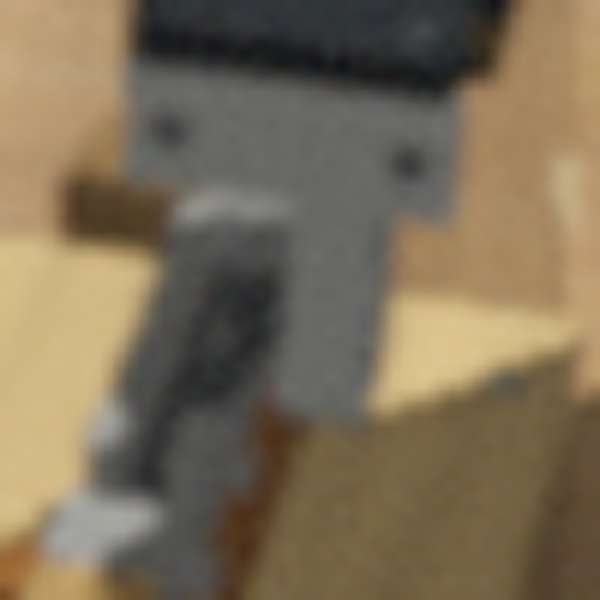

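```bash
python3 -c "
from h import *
p,d=robot.read_camera('side')
c=robot.get_calibration('side');E=np.array(c['extrinsics'])
for v in range(201,214):
  o=[]
  for u in range(291,300):
    z=d[v,u]; q=E@np.array([(u+.5-c['cx'])/c['fx']*z,-(v+.5-c['cy'])/c['fy']*z,-z,1]); o.append('%4d,%4d,%4d'%tuple(w2j(q[:3])))
  print(v,' | '.join(o))
"
```

```text
201    5, -90,  79 |    4,-103,  71 |    2,-107,  69 |    0,-110,  68 |   -6, -84,  84 |   -9, -87,  83 |  -12, -86,  84 |  -13, -93,  80 |  -29, -12, 130
202    5, -92,  74 |    7,-120,  57 |    1,-101,  69 |   -1,-101,  70 |   -7, -79,  84 |   -9, -87,  79 |  -21, -30, 115 |  -12,-102,  71 |  -29, -11, 128
203    5, -92,  71 |    4,-105,  63 |    0, -98,  68 |   -5, -77,  82 |  -17, -25, 114 |  -20, -22, 117 |  -22, -24, 116 |  -25, -25, 116 |  -30,  -8, 127
204    5, -93,  67 |    3, -96,  65 |    0, -93,  68 |  -14, -25, 111 |  -18, -18, 116 |  -20, -24, 113 |  -23, -22, 114 |  -26, -18, 117 |  -30,  -9, 123
205    5, -92,  64 |    1, -87,  68 |   -1, -87,  68 |  -16, -18, 112 |  -18, -20, 112 |  -21, -16, 114 |  -23, -22, 111 |  -28,  -8, 120 |  -30,  -8, 121
206    3, -85,  65 |    0, -81,  68 |   -7, -55,  85 |  -15, -21, 107 |  -18, -18, 109 |  -21, -16, 111 |  -23, -20, 109 |  -28,  -8, 117 |  -30,  -9, 117
207    1, -75,  69 |    0, -76,  68 |   -8, -49,  86 |  -15, -22, 104 |  -19, -17, 107 |  -21, -20, 106 |  -24, -15, 109 |  -28, -10, 113 |  -31,  -7, 115
208    1, -74, 
[... 214 characters left out ...]
17, -28,  94 |  -21, -23,  98 |  -13, -89,  56 |  -29,  -7, 109 |  -31,  -7, 109
210    0, -62,  67 |   -9, -27,  90 |  -13, -24,  93 |  -16, -21,  95 |  -17, -28,  91 |  -12, -74,  62 |  -12, -92,  51 |  -29,  -8, 105 |  -31, -11, 104
211   -7, -28,  86 |  -10, -22,  90 |  -13, -21,  91 |  -15, -25,  89 |  -13, -57,  69 |  -13, -72,  60 |  -12, -95,  45 |  -29,  -9, 101 |  -31, -10, 101
212   -8, -20,  88 |  -10, -24,  86 |  -13, -26,  85 |  -16, -22,  88 |  -13, -58,  65 |  -13, -73,  56 |  -13, -88,  47 |  -28, -12,  96 |  -31, -13,  96
213   -8, -22,  84 |  -11, -23,  84 |  -13, -27,  81 |  -13, -41,  73 |  -12, -64,  58 |  -12, -77,  50 |  -14, -83,  47 |  -29, -10,  94 |  -32,  -6,  98
```

```bash
for i in 1 2 3; do python3 -m pendant '[[0,0,0.6,0,0,0,0.1],[0,0,0,0,0,0,0.1]]' >/dev/null;python3 -c "from h import *;st()";done
```

```text
t 16.08 jig [-36.4 -26.8 113.3] F tool [-1.2  -2.76  1.27] yawerr 0.08 axis [-0.  0. -1.] grip 0.103
t 16.25 jig [-36.3 -27.2 113.3] F tool [-0.17 -1.87 -0.37] yawerr 0.09 axis [ 0.     0.001 -1.   ] grip 0.103
t 16.42 jig [-36.3 -27.6 113.3] F tool [ 1.33 -1.69 -2.52] yawerr 0.1 axis [ 0.     0.001 -1.   ] grip 0.102
```

```bash
python3 -m pendant '[[0,0,0,0,0,0,0.35],[0,0,0,0,0,0,0.35],[0,0,0,0,0,0,0.35],[0,0,0,0,0,0,0.35],[-3,0,0,0,0,0,0.35]]' >/dev/null;python3 -c "
from h import *;st()
p,d=robot.read_camera('side')
c=robot.get_calibration('side');E=np.array(c['extrinsics'])
for v in range(200,214):
  o=[]
  for u in range(291,300):
    z=d[v,u]; q=E@np.array([(u+.5-c['cx'])/c['fx']*z,-(v+.5-c['cy'])/c['fy']*z,-z,1]); o.append('%4d,%4d,%4d'%tuple(w2j(q[:3])))
  print(v,' | '.join(o))
cv2.imwrite('pics/s7.png',cv2.resize(p[180:230,275:325,::-1],None,fx=12,fy=12,interpolation=cv2.INTER_CUBIC))"
```

```text
t 16.83 jig [-36.5 -28.3 116. ] F tool [-0.1   0.21  0.81] yawerr 0.07 axis [-0.001 -0.    -1.   ] grip 0.346
200    4, -87,  84 |    5,-106,  72 |    5,-120,  64 |    1,-114,  68 |   -1,-116,  68 |   -8, -90,  84 |  -11, -91,  84 |  -29,   1, 142 |  -31,   3, 143
201    4, -85,  82 |    5,-105,  70 |    3,-112,  66 |    0,-111,  67 |   -7, -83,  85 |   -9, -86,  83 |  -12, -84,  85 |  -28,  -1, 137 |  -31,   1, 139
202    5, -91,  75 |    8,-124,  55 |    2,-106,  66 |    0,-104,  68 |   -8, -74,  87 |  -19, -27, 117 |  -21, -33, 113 |  -29,   0, 135 |  -31,   0, 135
203    5, -94,  70 |    4,-104,  64 |    0, -97,  68 |   -6, -74,  83 |  -17, -24, 115 |  -20, -22, 117 |  -22, -28, 113 |  -28,  -3, 130 |  -31,   0, 132
204    5, -94,  66 |    3, -98,  64 |    0, -94,  67 |  -15, -23, 112 |  -17, -24, 112 |  -20, -22, 114 |  -23, -18, 117 |  -29,   0, 128 |  -32,   0, 129
205    5, -92,  64 |    1, -88,  67 |   -1, -87,  68 |  -15, -19, 112 |  -18, -19, 112 |  -21, -20, 112 |  -24, -17, 114 |  -29,   0, 125 |  -32,  -1, 126
206    3, -84,  66 |    0, -80,  69 |   -6, -61,  82 |  -15,
[... 479 characters left out ...]
18, -25,  96 |  -21, -22,  99 |  -13, -88,  56 |  -29,  -2, 112 |  -32,  -1, 113
210    0, -64,  66 |  -10, -24,  92 |  -13, -21,  95 |  -15, -27,  91 |  -19, -17,  98 |  -13, -71,  64 |  -13, -88,  53 |  -30,   1, 112 |  -32,  -3, 109
211   -6, -33,  83 |  -10, -25,  89 |  -13, -23,  90 |  -15, -24,  90 |  -12, -58,  68 |  -13, -74,  59 |  -28,   1, 108 |  -30,   0, 108 |  -33,   0, 108
212   -7, -25,  84 |  -11, -22,  87 |  -13, -22,  87 |  -16, -24,  86 |  -13, -55,  67 |  -13, -72,  56 |  -28,   2, 105 |  -30,  -2, 103 |  -33,   0, 105
213   -8, -20,  85 |  -11, -23,  83 |  -13, -22,  84 |  -12, -45,  70 |  -13, -58,  62 |  -12, -77,  50 |  -28,   0, 100 |  -30,   0, 101 |  -33,   0, 102
```

View pics/s7.png

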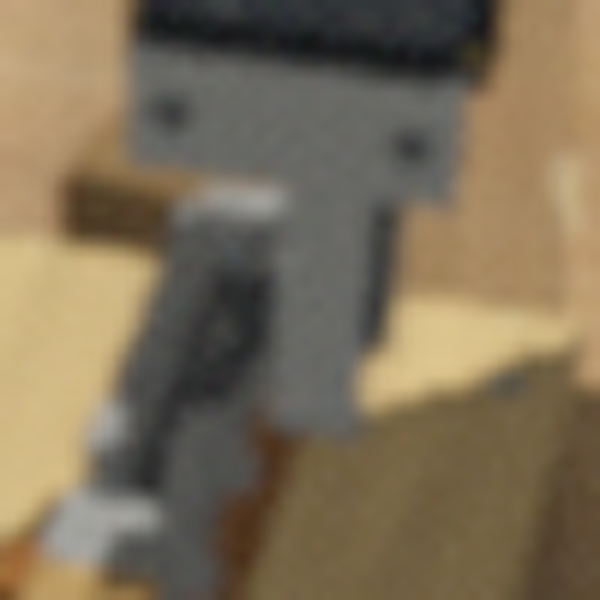

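```bash
python3 -m pendant '[[0,4,-0.9,0,0,0,0.35],[-1,5,-0.9,0,0,0,0.35],[-1,4,0,0,0,0,0.35],[0,0,0,0,0,0,0.35]]' >/dev/null;python3 -c "from h import *;st()"
for i in 1 2; do python3 -m pendant '[[0,0,0,0,0,0,0.1],[0,0,0,0,0,0,0.1]]' 8 >/dev/null;python3 -c "from h import *;st()";done
```

```text
t 17.22 jig [-22.3 -26.3 118.4] F tool [-0.27  0.32  0.44] yawerr 0.04 axis [ 0.  0. -1.] grip 0.349
t 17.38 jig [-23.4 -26.3 118.1] F tool [0.58 0.35 0.29] yawerr 0.08 axis [-0.  0. -1.] grip 0.247
t 17.55 jig [-23.5 -27.  118.1] F tool [-1.31 -0.44  6.  ] yawerr 0.06 axis [-0.001 -0.001 -1.   ] grip 0.185
```

```bash
python3 -m pendant '[[0,0,0,0,0,0,0.1],[0,0,0,0,0,0,0.1]]' 40 >/dev/null;python3 -c "from h import *;st()"
python3 -m pendant '[[1,-1.7,0,0,0,0,0.1],[1.1,-1.7,0,0,0,0,0.1],[1.2,-1.7,0,0,0,0,0.1],[0,0,0,0,0,0,0.1]]' >/dev/null;python3 -c "from h import *;st()"
python3 -m pendant '[[1.5,-2,0,0,0,0,0.1],[1.6,-2,0,0,0,0,0.1],[0,0,0,0,0,0,0.1]]' >/dev/null;python3 -c "from h import *;st()"
```

```text
t 17.72 jig [-23.5 -27.  118.1] F tool [-2.23 -1.01  5.49] yawerr 0.05 axis [-0.001 -0.001 -1.   ] grip 0.169
t 18.05 jig [-28.6 -26.9 115. ] F tool [-4.1  -1.89  5.47] yawerr 0.06 axis [-0.    -0.001 -1.   ] grip 0.166
t 18.3 jig [-32.5 -26.9 111.8] F tool [0.29 0.99 4.94] yawerr 0.05 axis [ 0.    -0.001 -1.   ] grip 0.169
```

```bash
python3 -m pendant '[[1.7,-1.8,0,0,0,0,0.1],[1.7,-1.9,0,0,0,0,0.1],[0,0,0,0,0,0,0.1]]' >/dev/null;python3 -c "from h import *;st()"
python3 -m pendant '[[1.8,-1.7,0,0,0,0,0.1],[1.9,-1.6,0,0,0,0,0.1],[0,0,0,0,0,0,0.1]]' >/dev/null;python3 -c "from h import *;st()"
python3 -m pendant '[[2,-1.5,0,0,0,0,0.1],[2.1,-1.4,0,0,0,0,0.1],[0,0,0,0,0,0,0.1]]' >/dev/null;python3 -c "from h import *;st()"
```

```text
t 18.55 jig [-36.2 -27.  108.3] F tool [0.55 2.25 4.28] yawerr 0.05 axis [-0.    -0.001 -1.   ] grip 0.173
t 18.8 jig [-39.8 -27.  104.5] F tool [-0.12  0.11  5.25] yawerr 0.05 axis [-0.001 -0.001 -1.   ] grip 0.162
t 19.05 jig [-44.1 -26.8 100.3] F tool [-14.41 -15.72   6.42] yawerr 0.1 axis [-0.003 -0.001 -1.   ] grip 0.136
```

```bash
python3 -c "
from h import *;st()
p,d=robot.read_camera('side')
c=robot.get_calibration('side');E=np.array(c['extrinsics'])
for v in range(202,222):
  o=[]
  for u in range(292,303):
    z=d[v,u]; q=E@np.array([(u+.5-c['cx'])/c['fx']*z,-(v+.5-c['cy'])/c['fy']*z,-z,1]); o.append('%4d,%4d,%4d'%tuple(w2j(q[:3])))
  print(v,' | '.join(o))
cv2.imwrite('pics/s8.png',cv2.resize(p[180:230,275:325,::-1],None,fx=12,fy=12,interpolation=cv2.INTER_CUBIC))"
```

```text
t 19.05 jig [-44.1 -26.8 100.3] F tool [-14.41 -15.72   6.42] yawerr 0.1 axis [-0.003 -0.001 -1.   ] grip 0.136
202    8,-124,  55 |    2,-105,  67 |   -1,-102,  70 |   -8, -76,  86 |  -10, -79,  85 |  -13, -81,  84 |  -13, -96,  75 |  -11,-124,  58 |  -11,-142,  48 |  -35,  -7, 131 |  -37, -10, 130
203    4,-104,  64 |    1,-101,  66 |   -6, -74,  83 |   -9, -73,  85 |  -11, -75,  84 |  -13, -82,  80 |  -13, -97,  71 |  -11,-125,  54 |  -13,-136,  48 |  -35,  -7, 128 |  -37, -11, 126
204    2, -93,  67 |    0, -99,  64 |   -6, -72,  81 |  -10, -66,  86 |  -12, -71,  83 |  -13, -81,  77 |  -12,-103,  64 |  -11,-126,  50 |  -13,-133,  46 |  -36,  -7, 125 |  -38,  -7, 126
205    1, -87,  68 |   -1, -87,  68 |   -8, -62,  85 |  -10, -64,  84 |  -13, -66,  83 |  -13, -83,  73 |  -13,-100,  62 |  -12,-122,  49 |  -14,-127,  47 |  -36,  -8, 122 |  -38,  -8, 122
206    0, -79,  70 |   -6, -58,  83 |   -9, -58,  84 |  -11, -61,  82 |  -13, -66,  80 |  -13, -83,  69 |  -13,-100,  59 |  -27, -30, 104 |  -30, -28, 106 |  -36,  -6, 120 |  -38,  -9, 118
207    0, -79,  67 |   -8, -46,  88 |  -10,
[... 2091 characters left out ...]
 -14, -55,  48 |  -17, -56,  48 |  -17, -69,  39 |  -18, -85,  29 |  -17,-105,  16 |  -36,  -6,  83 |  -38, -10,  80 |  -40,  -8,  82
219  -12, -17,  68 |  -12, -35,  57 |  -12, -51,  47 |  -15, -51,  47 |  -17, -54,  45 |  -17, -70,  35 |  -17, -88,  24 |  -18,-102,  15 |  -20,-105,  13 |  -37, -16,  73 |  -40, -14,  75
220  -12, -22,  62 |  -13, -33,  55 |  -13, -48,  45 |  -16, -46,  47 |  -17, -53,  43 |  -18, -69,  33 |  -17, -90,  19 |  -19, -99,  14 |  -22, -95,  17 |  -25, -97,  16 |  -27,-102,  13
221  -12, -22,  59 |  -13, -33,  52 |  -14, -42,  46 |  -17, -40,  48 |  -18, -52,  41 |  -18, -71,  28 |  -18, -88,  17 |  -20, -90,  16 |  -23, -90,  17 |  -25, -95,  14 |  -28, -93,  16
```

View pics/s8.png

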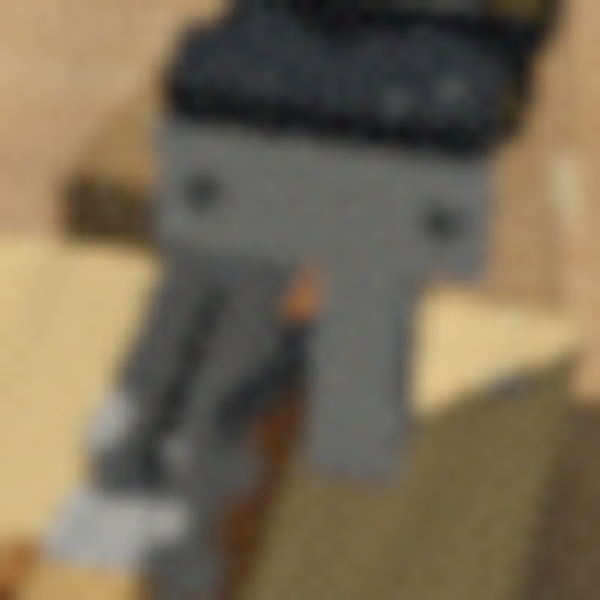

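```bash
python3 -m pendant '[[-1,1.5,0,0,0,0,0.1],[0,0,0.6,0,0,0,0.1],[0,0,0.6,0,0,0,0.1],[0,0,0,0,0,0,0.1]]' 12 >/dev/null;python3 -c "from h import *;st()"
```

```text
t 19.43 jig [-41.9 -27.1 101.7] F tool [-7.4  -8.17  0.58] yawerr 0.12 axis [-0.001  0.    -1.   ] grip 0.101
```

```bash
python3 -m pendant '[[0,0,0.4,0,0,0,0.1],[0,0,0,0,0,0,0.1],[0,0,0,0,0,0,0.35],[0,0,0,0,0,0,0.35],[0,0,0,0,0,0,0.35],[0,0,0,0,0,0,0.35]]' >/dev/null;python3 -c "from h import *;st()"
python3 -m pendant '[[-15,0,0,0,0,0,0.35],[-20,0,0,0,0,0,0.35],[0,0,0,0,0,0,0],[0,0,0,0,0,0,0],[0,0,0,0,0,0,0],[0,0,0,0,0,0,0]]' >/dev/null;python3 -c "from h import *;st()
p,d=robot.read_camera('side')
c=robot.get_calibration('side');E=np.array(c['extrinsics'])
cv2.imwrite('pics/s9.png',cv2.resize(p[180:230,275:325,::-1],None,fx=12,fy=12,interpolation=cv2.INTER_CUBIC))
v,u=np.mgrid[195:222,285:315];z=d[v,u];q=np.stack([(u+.5-c['cx'])/c['fx']*z,-(v+.5-c['cy'])/c['fy']*z,-z,1+0*z],-1)@E.T
P=np.array([w2j(a) for a in q.reshape(-1,4)[:,:3]])
m=(P[:,0]<-14)&(P[:,0]>-60)&(P[:,2]>78)&(P[:,2]<115)&(abs(P[:,1]+25)<15)
print(P[m].round().astype(int)[:,[0,1,2]].tolist())
"
```

```text
t 19.93 jig [-40.7 -27.9 101.7] F tool [-0.78  0.47  0.17] yawerr 0.07 axis [ 0.  0. -1.] grip 0.337
t 20.43 jig [-41.1 -28.1 136. ] F tool [-1.26  0.1  -0.68] yawerr 0.07 axis [-0.001 -0.    -1.   ] grip 0.104
[[-25, -26, 113], [-50, -38, 110], [-23, -27, 109], [-26, -24, 111], [-28, -24, 111], [-51, -32, 111], [-21, -22, 109], [-24, -22, 109], [-27, -20, 111], [-30, -18, 112], [-33, -15, 115], [-21, -20, 106], [-24, -21, 106], [-27, -19, 108], [-30, -18, 109], [-32, -21, 108], [-35, -21, 108], [-37, -20, 109], [-40, -19, 111], [-43, -18, 111], [-45, -18, 112], [-48, -18, 113], [-21, -21, 103], [-24, -19, 105], [-27, -20, 105], [-30, -19, 106], [-33, -17, 107], [-34, -23, 104], [-37, -23, 105], [-18, -28, 95], [-21, -23, 98], [-25, -18, 102], [-27, -20, 101], [-30, -19, 102], [-32, -23, 100], [-35, -18, 104], [-16, -25, 93], [-19, -24, 94], [-22, -19, 98], [-24, -25, 95], [-26, -27, 94], [-29, -24, 96], [-17, -21, 93], [-18, -26, 90], [-22, -22, 93], [-25, -21, 94], [-16, -24, 88], [-19, -24, 88], [-21, -26, 87], [-16, -26, 83], [-19, -24, 85], [-17, -19, 84]]
```

View pics/s9.png

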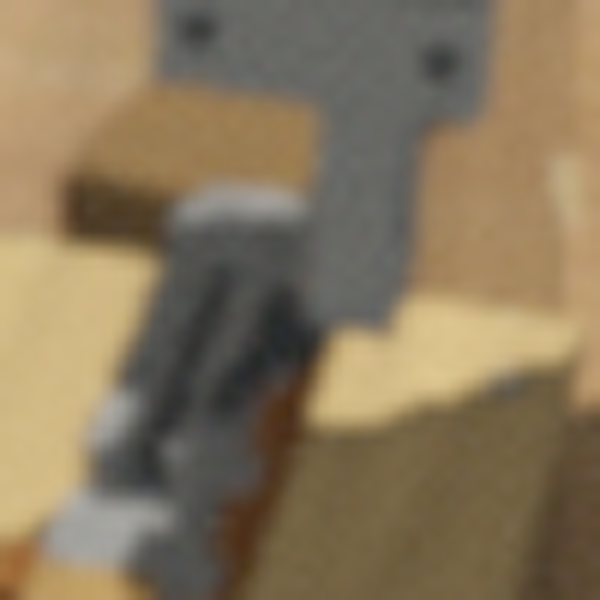

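```bash
python3 -m pendant '[[-6,0,0,0,0,0,0],[0,9,0,0,0,0,0],[0,0,-0.5,0,0,0,0],[0,0,0,0,0,0,0]]' 20 >/dev/null;python3 -c "from h import *;st()"
for i in 1 2; do python3 -m pendant '[[1.5,0,0,0,0,0,0],[0,0,0,0,0,0,0]]' >/dev/null;python3 -c "from h import *;st()"; done
```

```text
t 20.82 jig [-31.3 -27.4 142.5] F tool [0.59 0.06 0.47] yawerr 0.04 axis [ 0.  0. -1.] grip 0.006
t 20.98 jig [-32.1 -27.5 140.7] F tool [ 0.05 -0.09 -0.52] yawerr 0.08 axis [-0.001 -0.    -1.   ] grip 0.003
t 21.15 jig [-32.4 -27.3 139.7] F tool [-8.95 -4.62  2.43] yawerr 0.09 axis [-0.001 -0.    -1.   ] grip 0.003
```

```bash
for i in 1 2; do python3 -m pendant '[[1.4,-2.4,0,0,0,0,0],[0,0,0,0,0,0,0]]' >/dev/null;python3 -c "from h import *;st()"; done
```

```text
t 21.32 jig [-35.  -27.3 138.2] F tool [-6.64 -5.2   1.42] yawerr 0.1 axis [-0.001 -0.    -1.   ] grip 0.007
t 21.48 jig [-37.3 -27.3 136.8] F tool [-5.62 -3.84  2.13] yawerr 0.1 axis [-0.001 -0.    -1.   ] grip 0.005
```

```bash
for i in 1 2 3; do python3 -m pendant '[[2,-1.7,0,0,0,0,0],[0,0,0,0,0,0,0]]' >/dev/null;python3 -c "from h import *;st()"; done
```

```text
t 21.65 jig [-39.4 -27.3 134.8] F tool [-9.66 -7.13  1.28] yawerr 0.11 axis [-0.001 -0.    -1.   ] grip 0.006
t 21.82 jig [-41.4 -27.2 132.7] F tool [-10.72  -7.07   0.86] yawerr 0.12 axis [-0.002 -0.    -1.   ] grip 0.005
t 21.98 jig [-42.7 -27.2 130.7] F tool [-4.01 -2.79  0.66] yawerr 0.12 axis [-0.001 -0.    -1.   ] grip 0.006
```

```bash
for i in 1 2 3; do python3 -m pendant '[[2.2,-1,0,0,0,0,0],[0,0,0,0,0,0,0]]' >/dev/null;python3 -c "from h import *;st()"; done
```

```text
t 22.15 jig [-43.4 -27.2 128.4] F tool [-2.74 -1.66 -0.42] yawerr 0.11 axis [-0.001 -0.    -1.   ] grip 0.005
t 22.32 jig [-44.1 -27.3 126.2] F tool [-1.44 -1.9  -0.71] yawerr 0.09 axis [-0.  0. -1.] grip 0.003
t 22.48 jig [-45.  -27.4 123.9] F tool [-1.47 -1.59 -0.56] yawerr 0.08 axis [-0.  0. -1.] grip 0.008
```

```bash
for i in 1 2 3 4; do python3 -m pendant '[[2.5,-0.8,0,0,0,0,0],[2.5,-0.7,0,0,0,0,0],[0,0,0,0,0,0,0]]' >/dev/null;python3 -c "from h import *;st()"; done; python3 -c "
from h import *
p,d=robot.read_camera('side');cv2.imwrite('pics/s10.png',cv2.resize(p[180:230,275:325,::-1],None,fx=12,fy=12,interpolation=cv2.INTER_CUBIC))"
```

```text
t 22.73 jig [-46.5 -27.6 118.7] F tool [ 0.2  -0.47  0.7 ] yawerr 0.08 axis [-0.001 -0.    -1.   ] grip 0.001
t 22.98 jig [-48.  -27.5 113.7] F tool [-0.02 -0.5  -0.34] yawerr 0.08 axis [-0. -0. -1.] grip 0.005
t 23.23 jig [-49.5 -27.5 108.8] F tool [-0.06  0.73 -0.68] yawerr 0.08 axis [-0. -0. -1.] grip 0.004
t 23.48 jig [-51.  -27.5 103.8] F tool [-0.19  0.17 -0.3 ] yawerr 0.08 axis [-0.  0. -1.] grip 0.001
```

View pics/s10.png

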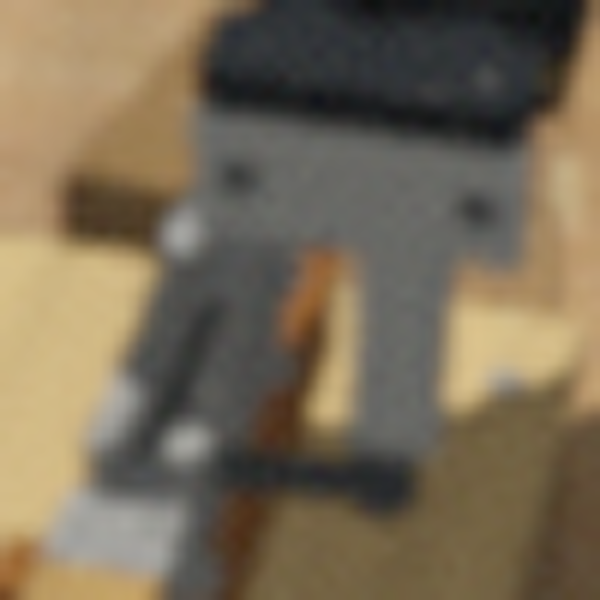

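```bash
for i in 1 2 3; do python3 -m pendant '[[2,0,0,0,0,0,0],[0,0,0,0,0,0,0]]' >/dev/null;python3 -c "from h import *;st()"; done
```

```text
t 23.7 jig [-50.8 -27.4 102. ] F tool [ 0.11 -0.67 -0.67] yawerr 0.08 axis [-0.  0. -1.] grip 0.009
t 23.87 jig [-50.8 -27.4 100. ] F tool [ 0.14 -0.68  0.2 ] yawerr 0.08 axis [-0.  0. -1.] grip 0.003
t 24.03 jig [-50.7 -27.2  98.5] F tool [-13.94  -3.68   1.34] yawerr 0.08 axis [ 0.  0. -1.] grip 0.003
```

```bash
python3 -m pendant '[[-10,0,0,0,0,0,0],[-30,0,0,0,0,0,0],[-35,0,0,0,0,0,0],[-35,-30,0,0,0,0,0],[0,-40,0,0,0,0,0],[0,-40,0,0,0,0,0],[0,-40,0,0,0,0,0],[0,0,0,0,0,0,0],[0,0,0,0,0,0,0]]'; python3 -c "
from h import *;st()
p,d=robot.read_camera('side');cv2.imwrite('pics/s11.png',cv2.resize(p[170:250,260:340,::-1],None,fx=7,fy=7,interpolation=cv2.INTER_CUBIC))
p,d=robot.read_camera('top');cv2.imwrite('pics/t11.png',cv2.resize(p[160:290,120:375,::-1],None,fx=3.1,fy=3.1,interpolation=cv2.INTER_CUBIC))"
```

```text
time: 24.78
position: [0.348, 0.1782, 0.2056]
orientation: [[0.002, 0.99, -0.14], [-0.002, -0.14, -0.99], [-1.0, 0.003, 0.001]]
force: [0.6, -0.2, 0.3]
grip_width: 0.006
t 24.78 jig [-198.7  -27.8  205.6] F tool [-0.26  0.63  0.15] yawerr 0.16 axis [ 0.002 -0.002 -1.   ] grip 0.006
```

View pics/s11.png

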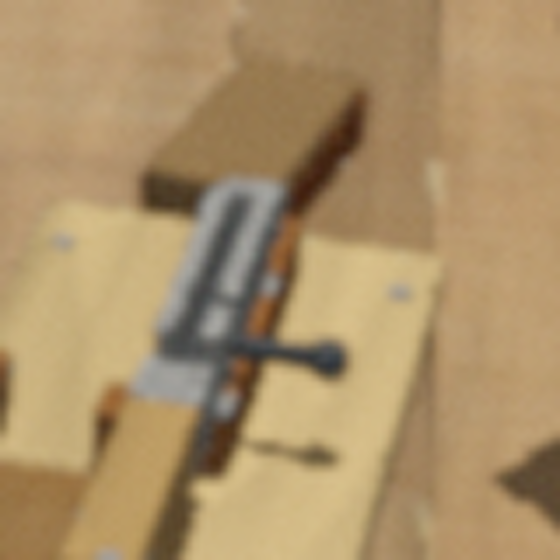

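View pics/t11.png

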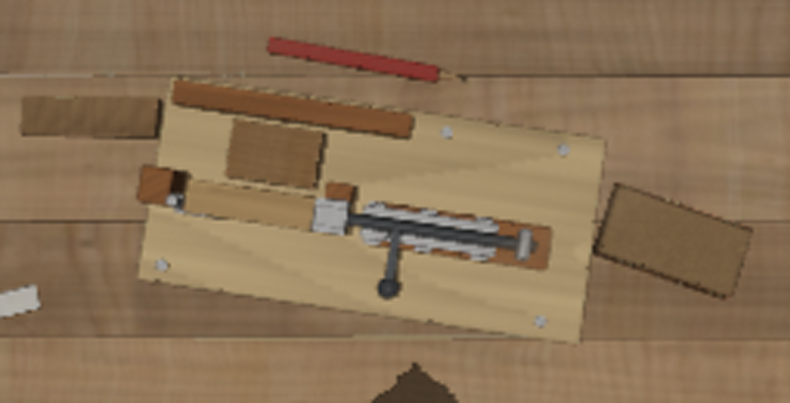

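```bash
python3 -c "
from h import *
print(w2j(pix2w('top',(388/3.1+119.7,288/3.1+159.7),.065)));print(robot.finish_job())"
```

```text
[-50.03248478 -29.70510855  65.        ]
the job is handed in; nothing more can be done
None
```

The gate is shut, the bolt is across through its eye, and the handle is turned fully down in the notch. I handed the job in at about 25 s of the 72 s allowed; handing in returned no verdict.

- **Gate:** I pushed it against its stop, with about 14 N at the end. The last top picture shows it flush against its post.
- **Bolt:** I pinched the knob and slid it along, then felt for the notch leaning with about 4 N at the knob. At 2.3 times, that is up to about 10 N on the stem, right at the limit for rough. The side force gave way at roughly 52 mm of travel.
- **Handle:** The pinch slipped off the ball twice on the way down, at about 0.45 and 0.65–0.8 rad. During the second slip the tool read about 21 N. Each time I eased the bolt back onto the notch wall before opening the fingers. I finished by pressing from above with closed fingers, up to about 14 N at the end stop.

**Last checks:** The top picture puts the knob at jig x -50, y -30 at the 65 mm height of a level handle, so the handle is level and the travel is about 53 mm. The bolt stayed across after I let go, and the arm is clear of everything. The block and the other three loose things look unmoved in the pictures. I could not measure the contact force on the stem itself; the tool-force readings were the only guide to it.

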